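# Load, pin and hold a sprung drill jig

### The arm

A 6-joint arm with a two-finger parallel gripper is mounted at the origin on the work surface. World frame = base frame: x ahead of the robot, y to its left, z up, the work surface at z = 0. Lengths are in m, angles in rad, forces in N, time in s.
With the tool pointing down it reaches from about 0.3 to 0.875 m from the base axis. Payload 6.4 kg.
Tool frame: the origin (TCP) lies midway between the tips of the shut fingers; the grasp point (between the pads) lies 19 mm behind it (ctrl.tcp_to_grasp is the distance from the TCP to the grasp point, in m); z points along the fingers, y is the direction in which the jaws open and shut (so a half turn about z gives the same grasp; the last joint's range is limited). The gripper opens to 85 mm and grips with 20 to 120 N. Pads are 22 mm wide; open, the fingers measure 114 mm over their backs; the gripper's body (76 mm by 85 mm) begins 54 mm behind the grasp point. The pads swing forward as they close: fully open they stand 13 mm farther back than shut.
Start: joints at [1.055, 0.181, 1.607, -0, 1.354, -0.206], TCP at [0.175, 0.548, 0.231] pointing down, gripper open.
Joint ranges: [-2.99, 2.99], [-0.89, 2.07], [0.3, 2.58], [-1.14, 4.28], [0, 2.63], [-3.12, 3.12]. Speed limits (rad/s): [2.57, 2.57, 3.01, 3.14, 3.14, 3.14].

### API

Orientations are given as a unit quaternion [w, x, y, z].
In Python, from bench import monitor, imaging, order, spotter, ctrl gives the robot as it stands.
- The arm moves only by the shell command python3 -m pendant 'ROWS'. ROWS is JSON, a list that holds one entry, the list of rows, each a list of 5 numbers: the shift along the world's x, y, z in mm, then the turn about the world's z in degrees, then the finger opening in mm, from 0 to 85.4. A call has 1 to 8 rows; each row shifts and turns the commanded pose from where the row before left it; what a row does not reach is not made up. A row lasts 1/8 s, in which the tool goes at most 62.5 mm and 10.7 degrees, less where a joint would pass 70% of its speed; a pose out of reach is approached as far as the arm can. A call with a gripper value outside its range is refused whole. The fingers move at their own pace and stop on an object; the grip force is fixed at half the most. Time passes only in rows, so rows that do not move let the fingers close. It gives the time, the measured TCP pose, the force and the opening at its end, in the units of the state.
- monitor.get_obs(): the state, without advancing time (a new reading comes with each control period).
- imaging.camera(name): name is "side" or "top"; returns a dict with "img" (384x512x3 uint8, red, green, blue), "vfov" (degrees; the focal length in pixels is half the picture's height over the tangent of half this angle, whatever the lens; pixels are square), "cx", "cy" (the principal point, pixels), "origin" and "orientation" of the camera in the world. Camera axes: x right, y down, z forward; pixel columns grow to the right and rows downward; lengths in m; the calibration is good to about 2 mm. A picture is of the moment at which its call begins. There is no depth.
- order.hand_in(): hands the job in, once; it reports no verdict.
Trained networks look in the newest picture that a camera, given by its name, has taken for a name from the list of things; names that differ only in an ending like _2 or _b are one class to them, and where a whole thing is asked for, a point or a joint stands for the part that bears it (a point fixed in the world has none). Each returns a list of dicts, best first, with "confidence" (0 to 1); they miss things now and then, are a little off and sometimes report something else, mostly with a low value. They report only what shows in the picture. A call takes as long as a camera call.
- spotter.recognise(camera, thing): "at" ([x, y, z] in m, in the coordinates of the camera as it stood for that picture, good to about 4 mm: the middle of the surface that is visible of it).
- spotter.tip_of(camera, thing): "at" ([x, y, z] in m, in the coordinates of the camera as it stood for that picture, good to about 4 mm: a listed point, or the origin of a listed thing).
The state is a dict: "time_s": time; "q": joint angles; "dq": joint speeds; "joint_efforts": joint torques, N m; "eef_pos": TCP position; "eef_rot": TCP orientation; "wrist_force": force on the tool from outside, world axes, zero at the start; "torque": the same for the moment, N m; "opening": opening from 0.0 (shut) to 1.0 (fully open).
Only numpy, scipy, OpenCV 4.12 (cv2) and the standard library are available. Lean on these libraries where they do the work, as an engineer would, in place of code of your own. Each camera call takes 0.05 s, during which the arm holds its last target. There are 200 camera calls.

### The job

Load the drill jig for stack drilling: lay the dark backing board squarely on its little bed and let go, lay the pale blank squarely on top of it and let go, then swing the green lid down onto the pile. Take the red pin from its stand, push it down through the lid's hole into the base hole, and press on the pin until the springy lid is fully shut; finish while still holding the pin and pressing it down (do not let go, and do not lean on the lid or jig with the hand itself). Leave the jar, figure, tin, brush and cork block where they are.

Things in the scene. Friction and masses are not known exactly. Their poses are not given: they have to be found in the camera images.
- jig: Clamshell drill jig, fixed: grey base plate 210 x 120 x 20 mm high, dark hinge block at its +x end, aluminium front block (40 x 60 mm, top at 62 mm) with the pin hole at its -x end, sprung bed between; includes bed and lid. Origin: on the table under the bed's centre; x points from front block to hinge, z up. Beside the bed (+-y) fingers have free room down to 20 mm.
- bed_top (a point): Centre of the top face of the small aluminium bed, 68 x 48 mm (x, y of the jig), 30 mm above the table, axes as the jig. The bed rides on a stiff vertical spring (about 5 N/mm, 8 mm travel).
- lid (a joint): Green lid's angle, rad: 0 shut, 1.57 upright, 1.8 stop. Stays where left near upright; pushed from behind to the front (jig -x) below 1.2 it sinks softly by itself. On the two boards it rests ajar at about 0.04 (sprung bed; lid hole 6 mm higher, still over the base hole); 8 to 10 N down at the hole shuts it, let go it springs ajar.
- lid_hinge (a point): Middle of the hinge axis (along jig y), 70 mm above the table, 85 mm to +x of the jig's origin. The lid is a plate 84 mm wide, 12 mm thick (axis in its mid-plane), reaching 177 mm from the axis, with a 30 x 30 x 8 mm rubber pad under it over the bed's centre. Its back (the top when shut) looks to +x when upright.
- lid_hole (a point): Centre of the 16 mm pin hole at the lid's top face, 155 mm from the hinge axis; when shut it is 76 mm above the table, straight over the base hole. Turns with the lid.
- base_hole (a point): Mouth of the 15 mm upright blind hole in the aluminium front block, 62 mm above the table, 42 mm deep; axes as the jig.
- backer: Dark wooden backing board, 70 x 50 x 15 mm (its x, y, z), loose, flat on the table. Origin: centre of its underside. Goes on the bed, long side along the jig's x (either way round).
- blank: Pale wooden blank, 70 x 50 x 15 mm (its x, y, z), loose, flat on the table. Origin: centre of its underside. Goes on the backing board, edges flush.
- stand: Plywood block 60 x 60 x 60 mm, fixed, with a 16 mm hole in its top in which the pin stands. Origin: centre of its underside.
- pin: Red pin, loose, upright in its stand, its tip 10 mm above the table. Origin: centre of the lower tip; z along it. Shank 12 mm thick, 50 mm long, nose tapered over 10 mm; flange 28 mm wide (50 to 56 mm above the tip); round grip knob 20 mm wide (56 to 88 mm). Fully home the flange lies on the lid, the tip 36 mm below the base hole's mouth, off its bottom.
- wax_jar: Bystander: jar with a brass lid, 60 mm in diameter, 58 mm high. Origin: centre of its underside.
- figure: Bystander: turned pale wooden toy figure, 38 mm in diameter, 60 mm high. Origin: centre of its underside.
- oil: Bystander: low white oil tin, 60 mm in diameter, 55 mm high. Origin: centre of its underside.
- brush: Bystander: brush lying on the table to the right. Origin: on its underside.
- sand_block: Bystander: cork sanding block 100 x 60 x 35 mm to the left. Origin: centre of its underside.

How it is judged:
By the outcome, as a careful person would: the job done as asked, in the order asked, and still so for the second after the job is handed in, while the arm keeps its last pose, push and grip.
It also fails if it takes over 72 s, if anything falls off the work surface, if the arm or the gripper's body presses on something with over 40 N, if the wrist force passes 120 N, or if a joint passes its speed limit or range.

## Working session

There is one attempt and no reset: what is moved stays moved. The work goes in short steps, Python scripts to look and compute and a shell command to move; the robot and the scene stay as the last step left them, time stands still between calls to the robot, and variables do not carry over. Pictures are saved under pics/ and viewed, about 8 in all and at most 12, crops included, and the job is handed in when it is done.

```bash
ls; mkdir -p pics
cat > h.py <<'E'
from bench import monitor, imaging, order, spotter, ctrl
import numpy as np, cv2
from scipy.spatial.transform import Rotation as R
def cam(n):
    c=imaging.camera(n); q=c["orientation"]; c["R"]=R.from_quat([q[1],q[2],q[3],q[0]]).as_matrix()
    c["o"]=np.array(c["origin"]); c["f"]=c["img"].shape[0]/2/np.tan(np.radians(c["vfov"])/2); return c
def w(c,p): return c["o"]+c["R"]@np.array(p)
def proj(c,P):
    p=c["R"].T@(np.array(P)-c["o"]); return c["cx"]+c["f"]*p[0]/p[2], c["cy"]+c["f"]*p[1]/p[2]
def ray(c,u,v,z):
    d=c["R"]@np.array([(u-c["cx"])/c["f"],(v-c["cy"])/c["f"],1]); return c["o"]+d*(z-c["o"][2])/d[2]
def save(c,name,crop=None,s=1):
    im=c["img"][:,:,::-1]
    if crop: im=im[crop[1]:crop[3],crop[0]:crop[2]]
    cv2.imwrite("pics/"+name,cv2.resize(im,None,fx=s,fy=s,interpolation=cv2.INTER_CUBIC))
E
python3 - <<'E'
from h import *
ims=[]
for n in ["top","side"]:
    c=cam(n); print(n,c["o"].round(3),c["R"].round(2).tolist(),c["f"],c["cx"],c["cy"])
    ims.append(c["img"])
    for t in ["jig","bed_top","lid_hinge","lid_hole","base_hole","backer","blank","stand","pin","wax_jar","figure","oil","brush","sand_block"]:
        for r in spotter.tip_of(n,t)[:2]: print(t,w(c,r["at"]).round(3),round(r["confidence"],2),np.round(proj(c,w(c,r["at"]))))
cv2.imwrite("pics/a.png",cv2.resize(np.vstack(ims)[:,:,::-1],None,fx=.78,fy=.78))
print(monitor.get_obs(),ctrl.tcp_to_grasp)
E
```

```text
pics
top [ 0.428 -0.024  1.428] [[-0.0, -1.0, 0.08], [-1.0, 0.0, 0.0], [-0.0, -0.08, -1.0]] 397.5514371183244 247.75359855671465 188.0592847538069
jig [ 0.553 -0.049  0.002] 0.89 [256. 187.]
bed_top [ 0.551 -0.047  0.033] 0.75 [255. 187.]
bed_top [ 0.401  0.452 -0.   ] 0.65 [116. 230.]
lid_hinge [ 0.633 -0.037  0.068] 0.96 [253. 162.]
lid_hole [ 0.666 -0.029  0.22 ] 0.74 [250. 144.]
lid_hole [ 0.373  0.28  -0.001] 0.39 [164. 237.]
base_hole [ 0.487 -0.055  0.064] 0.57 [258. 204.]
backer [ 0.586 -0.327  0.001] 0.59 [333. 177.]
blank [ 0.373  0.284 -0.001] 0.84 [163. 237.]
blank [ 0.633 -0.036  0.069] 0.5 [252. 162.]
stand [ 0.401 -0.246  0.002] 0.72 [311. 229.]
stand [ 0.55  -0.047  0.034] 0.2 [255. 187.]
pin [ 0.4   -0.245  0.01 ] 0.41 [311. 229.]
wax_jar [0.612 0.325 0.001] 0.52 [153. 171.]
figure [ 0.722  0.191 -0.001] 0.54 [190. 141.]
oil [ 0.723 -0.215  0.003] 0.84 [301. 140.]
brush [ 0.413 -0.49   0.004] 0.64 [380. 225.]
sand_block [0.403 0.452 0.001] 0.58 [116. 229.]
side [0.417 1.378 1.144] [[-1.0, -0.07, 0.06], [-0.09, 0.59, -0.8], [0.02, -0.8, -0.6]] 491.4968837485136 249.57
[... 883 characters left out ...]
26 -0.004] 0.69 [211. 276.]
{'time_s': 1.5, 'q': array([ 1.05468203e+00,  1.80817799e-01,  1.60698619e+00,  1.73570290e-05,
        1.35382228e+00, -2.06331954e-01]), 'dq': array([-0.00071385,  0.00049925, -0.00052315,  0.00121306,  0.0003579 ,
       -0.00205132]), 'joint_efforts': array([-9.76424490e-04, -4.44838643e+01, -3.51671040e+01, -3.02369272e-04,
        7.91082985e-04, -5.64285386e-06]), 'eef_pos': array([0.17529199, 0.54764354, 0.23128512]), 'eef_rot': array([-1.38688164e-05,  1.54274421e-01,  9.88028037e-01, -1.27293634e-05]), 'wrist_force': array([0.62081962, 0.23359128, 0.70071607]), 'torque': array([ 0.0240262 ,  0.00430622, -0.05304664]), 'opening': 1.003435963739654} 0.0187
```

View pics/a.png

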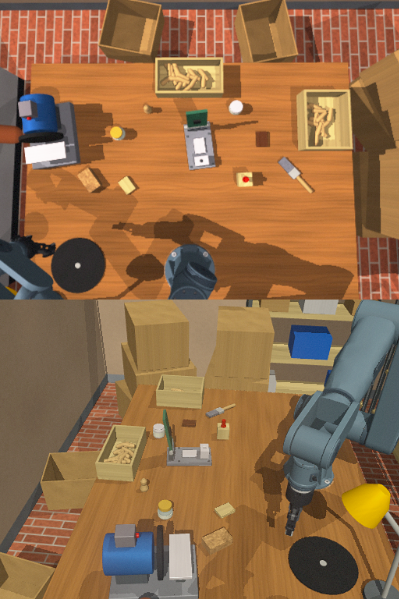

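```bash
cat > seg.py <<'E'
from h import *
def rect(c,box,zt,lo,hi):
    x0,y0,x1,y1=box; im=cv2.cvtColor(np.ascontiguousarray(c["img"]),cv2.COLOR_RGB2HSV)[y0:y1,x0:x1]
    im=cv2.resize(im,None,fx=4,fy=4,interpolation=cv2.INTER_LINEAR); m=cv2.inRange(im,np.array(lo),np.array(hi))
    cs,_=cv2.findContours(m,0,1); k=max(cs,key=cv2.contourArea)[:,0]
    P=np.array([ray(c,(u+.5)/4-.5+x0,(v+.5)/4-.5+y0,zt)[:2] for u,v in k],dtype=np.float32)*1000
    return cv2.minAreaRect(P), m
E
python3 - <<'E'
from seg import *
c=cam("top"); s=cam("side")
hsv=cv2.cvtColor(np.ascontiguousarray(c["img"]),cv2.COLOR_RGB2HSV)
for P in [(.375,.283,.015),(.585,-.331,.015),(.4,.35,0),(.585,-.25,0),(.54,-.047,.03)]:
    u,v=np.round(proj(c,P)).astype(int); print(P,u,v,hsv[v-1:v+2,u-1:u+2].reshape(-1,3).mean(0))
a=c["img"][125:245,235:355]; b=c["img"][200:260,130:190]
cv2.imwrite("pics/b.png",np.hstack([cv2.resize(a,(480,480),interpolation=3),cv2.resize(b,(300,300),interpolation=3).repeat(1,0) if 0 else cv2.copyMakeBorder(cv2.resize(b,(300,300),interpolation=2),0,180,0,0,0)])[:,:,::-1])
E
```

```text
(0.375, 0.283, 0.015) 162 237 [ 23.33333333 108.66666667 246.44444444]
(0.585, -0.331, 0.015) 335 177 [  9.22222222 171.66666667 117.55555556]
(0.4, 0.35, 0) 144 230 [ 13.44444444 176.66666667 206.33333333]
(0.585, -0.25, 0) 312 178 [ 13.55555556 176.88888889 207.44444444]
(0.54, -0.047, 0.03) 255 190 [  0.55555556   6.         251.55555556]
```

View pics/b.png

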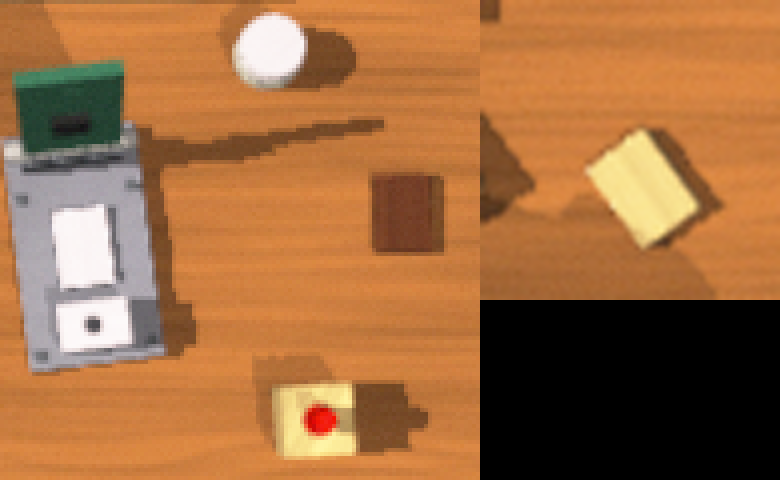

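The picture shows the jig turned about 6° (bed near px 257,187), the dark backer almost axis-aligned (337,178), the pin in its stand (315,230) and the blank at roughly 45° (163,237). Next I'll fit the rectangles.

Run:
```python
from seg import *
c=cam("top"); s=cam("side")
def show(n,r): 
    (x,y),(a,b),t=r[0]; t = t if a>b else t-90
    print(n,"c",round(x,1),round(y,1),"dims",round(max(a,b),1),round(min(a,b),1),"long-axis yaw",round((t+90)%180-90,1))
show("blank",rect(c,(140,215,185,258),.015,(18,70,200),(35,170,255)))
show("backer",rect(c,(322,160,352,195),.015,(0,60,95),(11,255,160)))
show("backer2",rect(c,(322,160,352,195),.015,(0,60,60),(11,255,170)))
show("bed",rect(c,(247,174,266,198),.03,(0,0,225),(180,40,255)))
show("front",rect(c,(247,198,270,215),.062,(0,0,235),(180,40,255)))
show("base",rect(c,(232,160,280,222),.02,(0,0,80),(180,60,255)))
show("pin top",rect(c,(300,215,330,245),.098,(0,180,120),(8,255,255)))
show("blank side",rect(s,(265,250,310,292),.015,(18,50,140),(40,200,255)))
show("backer side",rect(s,(225,145,262,175),.015,(0,60,30),(11,255,150)))
show("pin side",rect(s,(265,135,305,175),.088,(0,180,120),(8,255,255)))
```

```text
blank c 374.2 284.2 dims 71.0 49.6 long-axis yaw 36.8
backer c 582.4 -332.3 dims 69.1 53.5 long-axis yaw -0.2
backer2 c 582.4 -332.3 dims 69.1 53.5 long-axis yaw -0.2
bed c 552.1 -45.9 dims 69.0 47.2 long-axis yaw 7.7
front c 482.3 -54.8 dims 58.2 38.7 long-axis yaw -82.6
base c 552.5 -46.8 dims 208.8 120.5 long-axis yaw 7.1
pin top c 400.6 -242.3 dims 26.4 24.0 long-axis yaw 70.6
blank side c 374.6 291.4 dims 79.3 62.4 long-axis yaw 36.6
backer side c 580.5 -341.9 dims 12.7 9.6 long-axis yaw 6.8
pin side c 400.4 -231.9 dims 76.5 23.2 long-axis yaw -88.5
```

```bash
python3 -m pendant '[[[25,-55,0,2,70],[25,-55,0,2,70],[25,-55,0,2,70],[25,-55,0,2,70],[25,-55,0,2,70],[25,-55,0,2,70],[25,-55,0,2,70],[25,-55,0,2,70]]]'; python3 -m pendant '[[[25,-55,0,2,70],[25,-55,0,0,70],[25,-55,0,0,70],[25,-55,0,0,70],[25,-55,0,0,70],[25,-55,-30,0,70],[25,-55,-40,0,70],[7,-2,-40,0,70]]]'; python3 -m pendant '[[[0,0,0,0,70],[0,0,0,0,70]]]'
```

```text
time_s: 2.7
eef_pos: [0.376, 0.1058, 0.2318]
eef_rot: [0.001, 0.015, 1.0, 0.0]
wrist_force: [0.7, 1.1, 0.8]
opening: 0.816
time_s: 3.7
eef_pos: [0.5531, -0.2719, 0.1284]
eef_rot: [0.001, -0.0, 1.0, -0.001]
wrist_force: [-0.1, -0.2, 0.2]
opening: 0.818
time_s: 3.95
eef_pos: [0.5524, -0.2676, 0.1304]
eef_rot: [0.0, -0.003, 1.0, -0.0]
wrist_force: [0.6, 0.4, 1.9]
opening: 0.819
```

```bash
python3 -m pendant '[[[15,-33,-20,0,70],[15,-33,-20,0,70],[0,0,-10,0,70],[0,0,0,0,70]]]'
python3 - <<'E'
from seg import *
c=cam("top"); s=cam("side")
u,v=np.array(proj(c,(.582,-.334,.04)),int); a=c["img"][v-30:v+30,u-30:u+30]
u,v=np.array(proj(s,(.582,-.334,.04)),int); b=s["img"][v-30:v+30,u-30:u+30]
cv2.imwrite("pics/c.png",cv2.resize(np.hstack([a,b]),(800,400),interpolation=2)[:,:,::-1])
print(monitor.get_obs()["eef_pos"])
E
```

```text
time_s: 4.45
eef_pos: [0.582, -0.3328, 0.0798]
eef_rot: [0.0, -0.002, 1.0, 0.0]
wrist_force: [0.2, -0.4, -0.2]
opening: 0.822
[ 0.58247253 -0.33295627  0.08065054]
```

View pics/c.png

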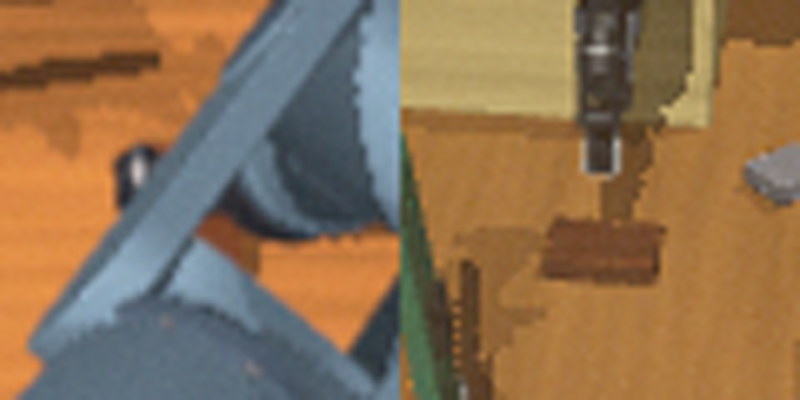

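The side view (right half) shows the fingers centred over the backer at about column 602. I'll go down and grip.

```bash
python3 -m pendant '[[[0,0,-40,0,70],[0,-1,-30,0,70],[0,0,-9,0,70],[0,0,0,0,70],[0,0,0,0,40],[0,0,0,0,40],[0,0,0,0,40],[0,0,0,0,40]]]'
```

```text
time_s: 5.55
eef_pos: [0.5835, -0.3358, 0.0025]
eef_rot: [0.002, -0.002, 1.0, -0.001]
wrist_force: [-0.5, 1.7, 6.9]
opening: 0.567
```

```bash
python3 -m pendant '[[[0,0,20,0,40],[0,0,50,0,40],[0,0,50,0,40],[-5,50,0,0,40],[-5,50,0,0,40],[-5,50,0,2,40],[-5,50,0,2,40],[-5,50,0,3,40]]]';python3 -m pendant '[[[-6,35,0,0,40],[0,0,0,0,40],[0,0,0,0,40]]]'
python3 - <<'E'
from seg import *
c=cam("top"); s=cam("side")
u,v=np.array(proj(c,(.55,-.05,.06)),int); a=c["img"][v-32:v+32,u-32:u+32]
u,v=np.array(proj(s,(.55,-.05,.08)),int); b=s["img"][v-32:v+32,u-32:u+32]
cv2.imwrite("pics/d.png",cv2.resize(np.hstack([a,b]),(800,400),interpolation=2)[:,:,::-1])
o=monitor.get_obs();print(o["eef_pos"],o["eef_rot"],o["opening"])
E
```

```text
time_s: 6.55
eef_pos: [0.557, -0.0834, 0.1216]
eef_rot: [0.001, -0.064, 0.998, -0.0]
wrist_force: [0.5, 0.4, -0.5]
opening: 0.565
time_s: 6.92
eef_pos: [0.5516, -0.0503, 0.1211]
eef_rot: [0.001, -0.063, 0.998, -0.001]
wrist_force: [0.7, -0.3, -0.6]
opening: 0.565
[ 0.55151204 -0.05092422  0.12060875] [ 4.89373217e-04 -6.26685367e-02  9.98034218e-01 -3.38576940e-04] 0.5624451443622377
```

View pics/d.png

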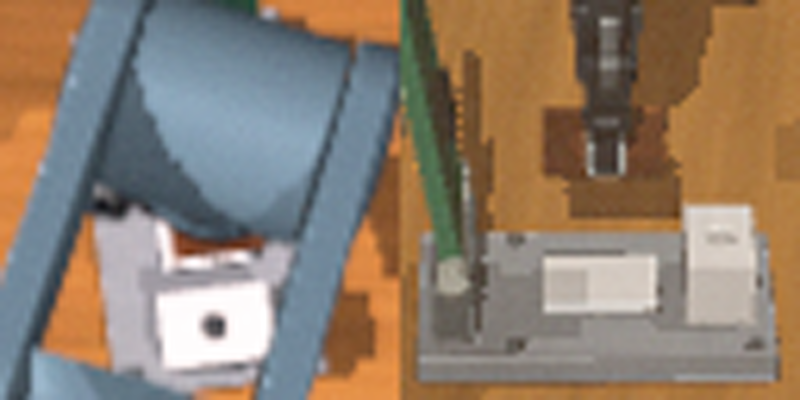

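```bash
python3 -m pendant '[[[1,4,-40,0,40],[0,0,-35,0,40],[0,0,-5,0,40],[0,0,0,0,40]]]'
python3 - <<'E'
from seg import *
s=cam("side")
u,v=np.array(proj(s,(.55,-.05,.05)),int); b=s["img"][v-25:v+25,u-32:u+32]
cv2.imwrite("pics/e.png",cv2.resize(b,(800,625),interpolation=2)[:600,:,::-1])
o=monitor.get_obs();print(o["eef_pos"],o["wrist_force"],u,v)
P=o["eef_pos"]
ca,sa=np.cos(np.radians(7.2)),np.sin(np.radians(7.2))
for n,X,Y,dx,dy,z in [("bedtop",.552,-.0465,34,24,.03),("board",P[0],P[1],35,25,P[2]-.0025+.015),("boardbot",P[0],P[1],35,25,P[2]-.0025)]:
  for sx in(-1,1):
    for sy in (1,-1):
      a,b=sx*dx/1000,sy*dy/1000; q=np.array(proj(s,(X+a*ca-b*sa,Y+a*sa+b*ca,z))); print(n,sx,sy,((q-[u-32,v-25])*12.5).round())
E
```

```text
time_s: 7.52
eef_pos: [0.5524, -0.0466, 0.0405]
eef_rot: [0.0, -0.063, 0.998, -0.0]
wrist_force: [-0.1, 0.1, 0.5]
opening: 0.564
[ 0.55308444 -0.04663559  0.04124488] [1.23898511 0.27436533 0.06549774] 243 191
bedtop -1 1 [512. 427.]
bedtop -1 -1 [506. 327.]
bedtop 1 1 [279. 429.]
bedtop 1 -1 [278. 329.]
board -1 1 [514. 364.]
board -1 -1 [507. 261.]
board 1 1 [272. 366.]
board 1 -1 [271. 262.]
boardbot -1 1 [513. 405.]
boardbot -1 -1 [506. 301.]
boardbot 1 1 [272. 407.]
boardbot 1 -1 [271. 303.]
```

View pics/e.png

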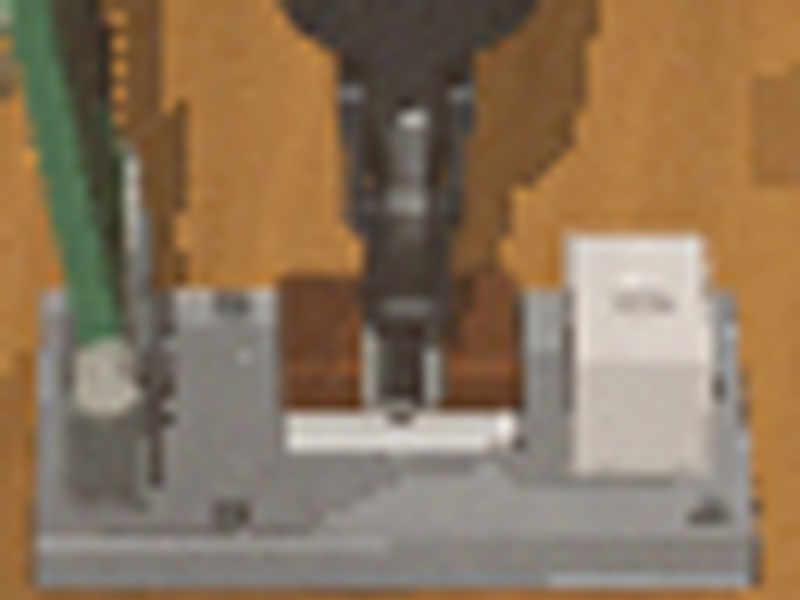

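```bash
python3 -m pendant '[[[0,0,-4,0,40],[0,0,-4,0,40],[0,0,0,0,40]]]'
```

```text
time_s: 7.95
eef_pos: [0.5523, -0.0458, 0.0322]
eef_rot: [0.0, -0.063, 0.998, -0.0]
wrist_force: [-0.0, -0.8, 0.4]
opening: 0.566
```

```bash
python3 -m pendant '[[[0,0,-1,0,40],[0,0,0,0,40],[0,0,0,0,66],[0,0,0,0,66],[0,0,20,0,66],[0,0,50,0,70],[0,0,30,0,70],[-25,47,0,0,70]]]';  python3 -m pendant '[[[-25,47,0,5,70],[-25,47,0,5,70],[-25,47,0,5,70],[-25,47,0,5,70],[-25,47,0,5,70],[-28,48,-20,5,70],[0,0,0,0,70],[0,0,0,0,70]]]'
python3 - <<'E'
from seg import *
c=cam("top"); s=cam("side")
u,v=np.array(proj(c,(.55,-.05,.06)),int); a=c["img"][v-30:v+30,u-30:u+30]
u,v=np.array(proj(s,(.374,.284,.04)),int); b=s["img"][v-30:v+30,u-30:u+30]
cv2.imwrite("pics/f.png",cv2.resize(np.hstack([a,b]),(800,400),interpolation=2)[:,:,::-1])
o=monitor.get_obs();print(o["eef_pos"],o["eef_rot"],o["opening"])
r=rect(c,(240,165,275,200),.045,(0,90,60),(13,255,180)); print(r[0])
E
```

```text
time_s: 8.95
eef_pos: [0.5307, -0.001, 0.1345]
eef_rot: [0.004, -0.061, 0.998, -0.001]
wrist_force: [0.9, 0.7, -0.3]
opening: 0.818
time_s: 9.95
eef_pos: [0.374, 0.2843, 0.111]
eef_rot: [-0.0, -0.32, 0.948, -0.0]
wrist_force: [0.3, -0.8, 0.1]
opening: 0.819
[0.37497981 0.2836095  0.11135406] [ 4.16130136e-04 -3.18576970e-01  9.47896899e-01 -9.70263747e-05] 0.818885758730354
((551.6436157226562, -47.30290222167969), (69.32443237304688, 48.685428619384766), 7.39388370513916)
```

View pics/f.png

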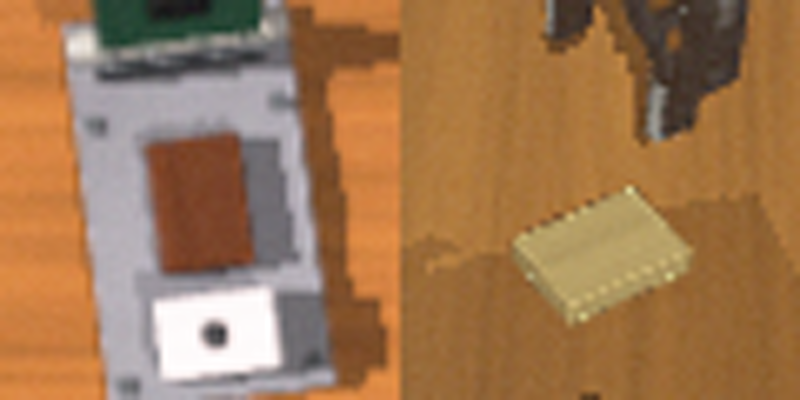

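Top view (left half): the backer lies square on the bed and hides it completely. Right half: the open jaws straddle the blank. I'll grip it next.

```bash
python3 -m pendant '[[[0,0,-50,0,70],[0,0,-45,0,70],[0,0,-13,0,70],[0,0,0,0,70],[0,0,0,0,40],[0,0,0,0,40],[0,0,0,0,40],[0,0,0,0,40]]]'
```

```text
time_s: 11.05
eef_pos: [0.3759, 0.2849, 0.0052]
eef_rot: [0.002, -0.319, 0.948, -0.0]
wrist_force: [-0.4, -1.3, 6.4]
opening: 0.563
```

```bash
python3 -m pendant '[[[0,0,20,0,40],[0,0,50,0,40],[0,0,55,0,40],[26,-47,0,-5,40],[26,-47,0,-5,40],[26,-47,0,-5,40],[26,-47,0,-5,40],[26,-47,0,-5,40]]]';python3 -m pendant '[[[26,-47,0,-5,40],[22,-47,0,0,40],[0,0,0,0,40],[0,0,0,0,40]]]'
```

```text
time_s: 12.05
eef_pos: [0.5054, 0.0476, 0.1297]
eef_rot: [0.002, -0.105, 0.994, -0.0]
wrist_force: [0.0, 0.1, 0.8]
opening: 0.56
time_s: 12.55
eef_pos: [0.5519, -0.0445, 0.1286]
eef_rot: [0.0, -0.063, 0.998, 0.0]
wrist_force: [-0.1, 0.6, -1.5]
opening: 0.561
```

```bash
python3 -m pendant '[[[0,-1,-40,0,40],[0,-1,-25,0,40],[0,0,-4,0,40],[0,0,0,0,40]]]'
python3 - <<'E'
from seg import *
s=cam("side")
u,v=243,191; b=s["img"][v-25:v+23,u-32:u+32]
cv2.imwrite("pics/g.png",cv2.resize(b,(800,600),interpolation=2)[:,:,::-1])
o=monitor.get_obs();print(o["eef_pos"],o["wrist_force"])
E
```

```text
time_s: 13.05
eef_pos: [0.5522, -0.0459, 0.0598]
eef_rot: [0.0, -0.064, 0.998, -0.0]
wrist_force: [0.2, -0.8, -0.8]
opening: 0.559
[ 0.55272746 -0.04625953  0.06029814] [ 0.32009628  0.11485684 -0.52930415]
```

View pics/g.png

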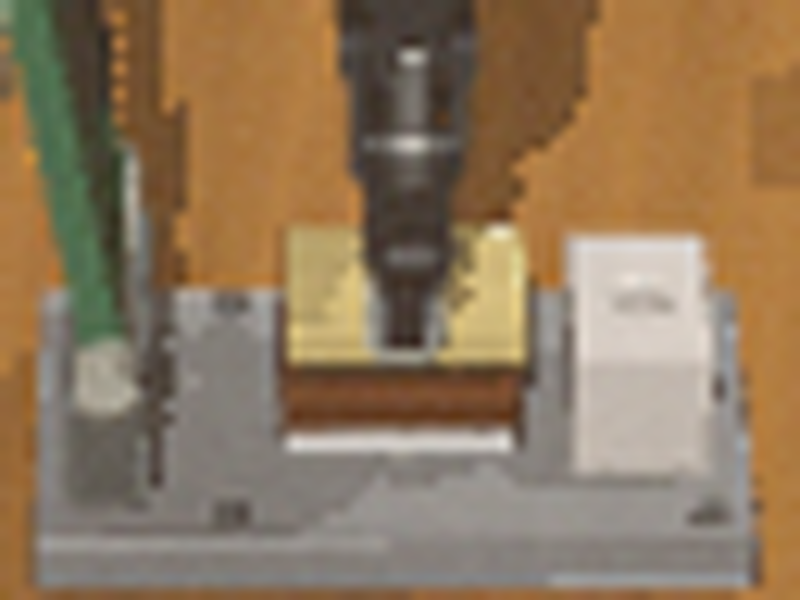

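Backer spans columns 281–523 and the blank 286–530, so the blank sits about 1.8 mm too far toward −x, as predicted. I'll shift it +2 mm in x and set it down.

```bash
python3 -m pendant '[[[2,0,-4,0,40],[0,0,-4,0,40],[0,0,-1,0,40],[0,0,0,0,40]]]'
```

```text
time_s: 13.6
eef_pos: [0.5539, -0.0468, 0.05]
eef_rot: [-0.0, -0.063, 0.998, 0.0]
wrist_force: [-0.4, 0.3, -0.0]
opening: 0.562
```

```bash
python3 -m pendant '[[[0,0,-1,0,40],[0,0,0,0,40]]]'; python3 -m pendant '[[[0,0,-1,0,40],[0,0,0,0,40]]]'
```

```text
time_s: 13.85
eef_pos: [0.5541, -0.0468, 0.0493]
eef_rot: [0.0, -0.063, 0.998, -0.0]
wrist_force: [-1.4, 0.5, 3.3]
opening: 0.565
time_s: 14.1
eef_pos: [0.5541, -0.0468, 0.0485]
eef_rot: [0.0, -0.063, 0.998, -0.0]
wrist_force: [-3.4, 1.7, 6.8]
opening: 0.565
```

```bash
python3 -m pendant '[[[0,0,1,0,40],[0,0,0,0,40],[0,0,0,0,66],[0,0,0,0,66],[0,0,30,0,66],[0,0,55,0,60],[0,0,55,0,0],[0,0,55,0,0]]]'
python3 - <<'E'
from seg import *
s=cam("side");c=cam("top")
u,v=243,191; b=s["img"][v-25:v+23,u-32:u+32]
u,v=np.array(proj(c,(.55,-.05,.06)),int); a=c["img"][v-24:v+24,u-20:u+20]
cv2.imwrite("pics/i.png",cv2.resize(np.hstack([b,a]),None,fx=7.5,fy=7.5,interpolation=2)[:,:,::-1])
o=monitor.get_obs();print(o["eef_pos"],o["opening"])
E
```

```text
time_s: 15.1
eef_pos: [0.5538, -0.0467, 0.2455]
eef_rot: [-0.0, -0.063, 0.998, 0.0]
wrist_force: [0.7, -0.8, 0.0]
opening: 0.28
[ 0.55774525 -0.04776961  0.25144085] 0.10559981168490236
```

View pics/i.png

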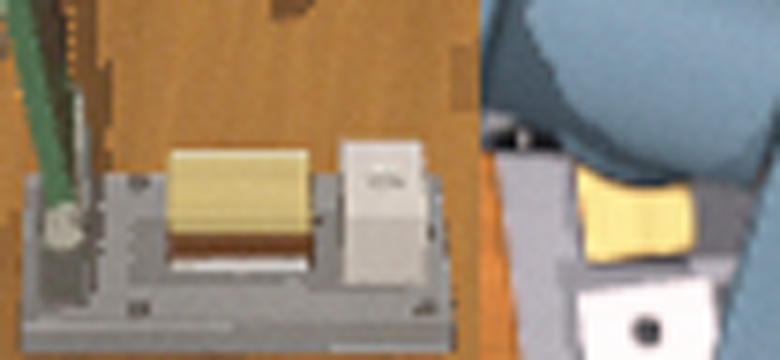

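The side view shows the blank flush on the backer (both about columns 168–311) and the stack square on the bed. Next I'll go behind the lid.

```bash
python3 -m pendant '[[[0,0,50,0,0],[50,6,0,0,0],[50,6,0,0,0],[50,6,0,0,0],[35,5,0,0,0],[0,0,0,0,0],[0,0,-50,0,0],[0,0,-50,0,0]]]'; python3 -m pendant '[[[-20,-2,0,0,0],[-20,-2,0,0,0],[-20,-3,0,0,0],[-20,-2,0,0,0]]]'
```

```text
time_s: 16.2
eef_pos: [0.7385, -0.0239, 0.1931]
eef_rot: [0.0, -0.063, 0.998, -0.0]
wrist_force: [-0.2, 0.1, -0.1]
opening: -0.001
time_s: 16.7
eef_pos: [0.6577, -0.033, 0.1939]
eef_rot: [0.0, -0.063, 0.998, -0.0]
wrist_force: [0.4, -0.1, 0.2]
opening: -0.005
```

```bash
python3 -m pendant '[[[-15,-2,0,0,0],[-15,-2,0,0,0],[-15,-2,0,0,0],[-15,-2,0,0,0],[-15,-2,0,0,0],[-5,0,0,0,0],[0,0,0,0,0],[0,0,20,0,0]]]'
python3 - <<'E'
from seg import *
s=cam("side"); 
for r in spotter.tip_of("side","lid_hole")[:2]: print(w(s,r["at"]).round(3),r["confidence"])
E
```

```text
time_s: 17.7
eef_pos: [0.578, -0.0424, 0.2124]
eef_rot: [-0.002, -0.063, 0.998, 0.001]
wrist_force: [0.7, -0.4, 0.3]
opening: -0.004
[ 0.538 -0.045  0.189] 0.92
```

The lid hole now reads about (538, −45, 189) mm, so the lid is sinking by itself. I'll go to the pin.

```bash
python3 -m pendant '[[[-35,-40,0,0,50],[-35,-40,0,0,50],[-35,-40,0,0,50],[-35,-40,0,0,50],[-35,-40,-20,0,50],[-2,-2,-40,0,50],[0,0,-30,0,50],[0,0,0,0,50]]]'
python3 - <<'E'
from seg import *
s=cam("side"); c=cam("top")
for n,k in (("side",s),("top",c)):
  for t in ("lid_hole","pin","stand"):
    for r in spotter.tip_of(n,t)[:1]: print(n,t,w(k,r["at"]).round(3),r["confidence"])
u,v=np.array(proj(s,(.4,-.244,.09)),int); b=s["img"][v-28:v+28,u-28:u+28]
u,v=np.array(proj(s,(.53,-.05,.06)),int); a=s["img"][v-28:v+28,u-28:u+28]
cv2.imwrite("pics/j.png",cv2.resize(np.hstack([b,a]),(800,400),interpolation=2)[:,:,::-1])
o=monitor.get_obs();print(o["eef_pos"],o["opening"])
E
```

```text
time_s: 18.8
eef_pos: [0.4004, -0.2434, 0.1215]
eef_rot: [-0.002, -0.063, 0.998, 0.002]
wrist_force: [-0.4, 0.8, -0.9]
opening: 0.585
side lid_hole [ 0.48  -0.055  0.08 ] 0.57
side pin [ 0.401 -0.246  0.005] 0.48
side stand [ 0.399 -0.242  0.002] 0.69
top lid_hole [ 0.483 -0.05   0.083] 0.74
top stand [ 0.403 -0.245  0.003] 0.64
[ 0.40263509 -0.24509792  0.12496057] 0.5861063050809611
```

View pics/j.png

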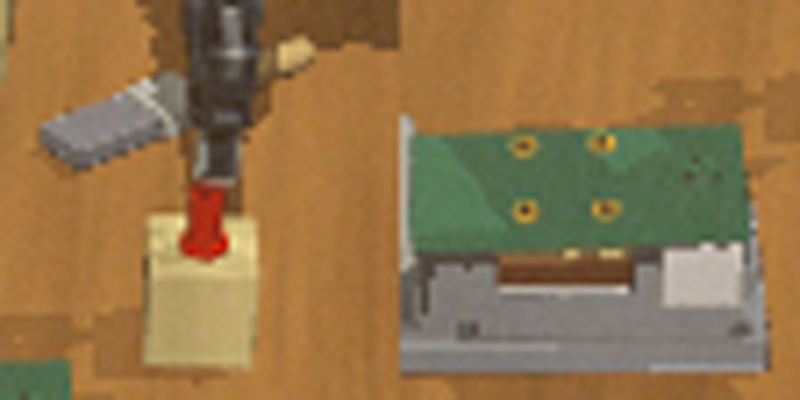

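Run:
```python
from seg import *
s=cam("side"); c=cam("top"); o=monitor.get_obs(); P=o["eef_pos"]; print(P)
U,V=np.array(proj(s,(.4,-.244,.09)),int)
j=np.radians(97.2)
for n,q in [("pin top",(.4005,-.244,.098)),("flange",(.4005,-.244,.066)),("finger+",P+np.array([np.cos(j)*.03,np.sin(j)*.03,.01])),("tcp",P)]:
    u,v=proj(s,q); print(n,round((u-U+28)*7.14),round((v-V+28)*7.14))
hsv=cv2.cvtColor(np.ascontiguousarray(s["img"]),cv2.COLOR_RGB2HSV)[V-28:V+28,U-28:U+28]
m=cv2.inRange(hsv,np.array((0,200,80)),np.array((6,255,255)))
for r in range(56):
    x=np.where(m[r])[0]
    if len(x): print(r,((x.mean()+.5)*7.14).round(),len(x))
hc=cv2.cvtColor(np.ascontiguousarray(c["img"]),cv2.COLOR_RGB2HSV)[215:245,300:330]
m=cv2.inRange(hc,np.array((0,200,80)),np.array((6,255,255)));print("top red",m.sum()/255)
cv2.imwrite("pics/k.png",cv2.resize(s["img"][V-18:V+12,U-20:U+20],(800,600),interpolation=2)[:,:,::-1])
```

```text
[ 0.4023591  -0.24491975  0.12456772]
pin top 203 188
flange 199 236
finger+ 209 160
tcp 202 146
26 214.0 2
27 207.0 4
28 207.0 4
29 207.0 4
30 207.0 4
31 207.0 4
32 207.0 4
33 207.0 6
34 207.0 6
35 203.0 5
top red 0.0
```

View pics/k.png

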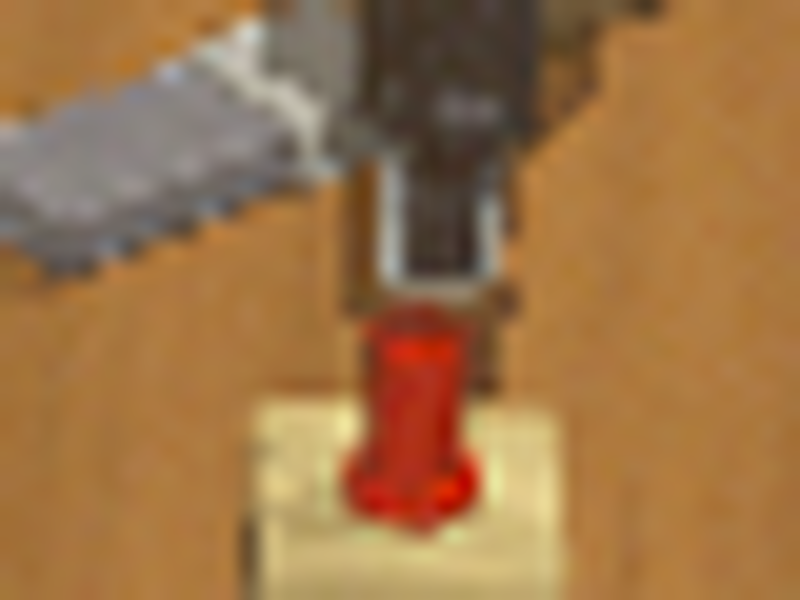

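The picture shows finger centre at column 438 and pin at 416. The projection predicts about 26 px apart when aligned, so the jaw is over the pin to within 1 mm. I'll go down and grip.

```bash
python3 -m pendant '[[[0,0,-30,0,50],[0,0,-20,0,50],[0,0,-6,0,50],[0,0,0,0,50],[0,0,0,0,10],[0,0,0,0,10],[0,0,0,0,10],[0,0,0,0,10]]]'
```

```text
time_s: 20.3
eef_pos: [0.4026, -0.2454, 0.069]
eef_rot: [0.001, -0.063, 0.998, -0.001]
wrist_force: [-0.9, 0.9, 6.4]
opening: 0.221
```

```bash
python3 -m pendant '[[[0,0,25,0,10],[0,0,45,0,10],[0,0,45,0,10],[20,47,0,0,10],[20,47,0,0,10],[20,47,0,0,10],[20,49,0,0,10],[0,0,0,0,10]]]'; python3 -m pendant '[[[0,0,-35,0,10],[0,0,0,0,10],[0,0,0,0,10]]]'
python3 - <<'E'
from seg import *
s=cam("side"); c=cam("top"); o=monitor.get_obs(); P=o["eef_pos"]; print(P,o["wrist_force"],o["opening"])
for n,k in (("side",s),("top",c)):
  for t in ("lid_hole","base_hole","pin"):
    for r in spotter.tip_of(n,t)[:1]: print(n,t,w(k,r["at"]).round(3),r["confidence"])
U,V=np.array(proj(s,(.4825,-.055,.1)),int)
for n,q in [("tip@tcp",P-[0,0,.059]),("hole",(.4825,-.055,.082))]:
    u,v=proj(s,q); print(n,round((u-U+20)*20),round((v-V+15)*20))
cv2.imwrite("pics/l.png",cv2.resize(s["img"][V-15:V+15,U-20:U+20],(800,600),interpolation=2)[:,:,::-1])
E
```

```text
time_s: 21.3
eef_pos: [0.4825, -0.0516, 0.183]
eef_rot: [0.0, -0.066, 0.998, 0.0]
wrist_force: [-0.2, -0.3, -0.9]
opening: 0.215
time_s: 21.68
eef_pos: [0.4821, -0.0556, 0.1487]
eef_rot: [0.0, -0.063, 0.998, -0.0]
wrist_force: [-0.3, -0.3, 0.4]
opening: 0.214
[ 0.4826934  -0.05559962  0.14925521] [ 1.43658465 -0.55833925 -0.98096624] 0.21112307016536166
side lid_hole [ 0.482 -0.051  0.085] 0.96
side base_hole [ 0.483 -0.053  0.063] 0.63
side pin [ 0.481 -0.057  0.09 ] 0.47
top base_hole [ 0.479 -0.054  0.068] 0.85
tip@tcp 399 357
hole 399 396
```

View pics/l.png

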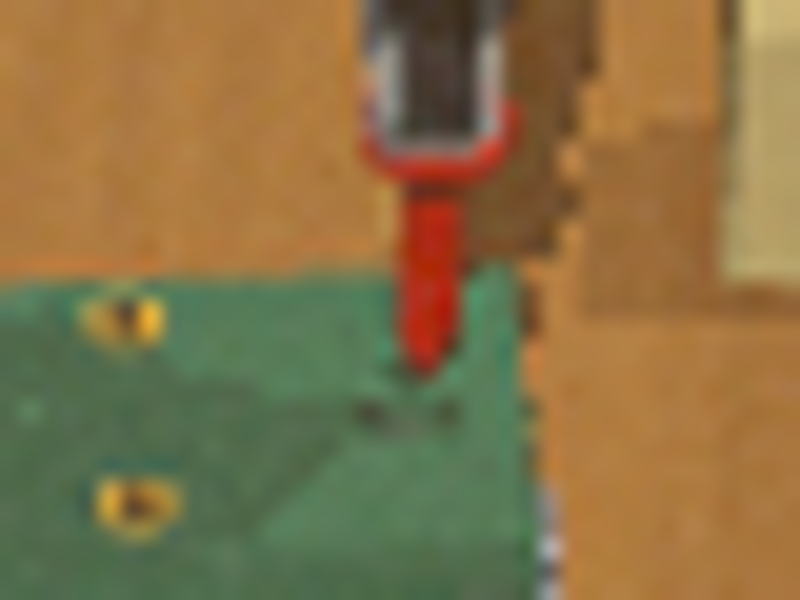

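Shank and tip are at column 427. The hole is around column 408, row 412, so the pin must move about 3 mm toward +x and a touch toward +y. I'll correct and probe down.

```bash
python3 -m pendant '[[[3,1,0,0,10],[0,0,-5,0,10],[0,0,-3,0,10],[0,0,0,0,10]]]'; python3 -m pendant '[[[0,0,-3,0,10],[0,0,-3,0,10],[0,0,0,0,10]]]';  python3 -m pendant '[[[0,0,-3,0,10],[0,0,-3,0,10],[0,0,0,0,10]]]'
```

```text
time_s: 22.58
eef_pos: [0.4846, -0.0536, 0.1394]
eef_rot: [-0.001, -0.063, 0.998, 0.0]
wrist_force: [0.3, 0.2, -1.3]
opening: 0.215
time_s: 22.95
eef_pos: [0.4848, -0.0537, 0.1337]
eef_rot: [-0.0, -0.063, 0.998, 0.0]
wrist_force: [-0.7, 0.4, -0.9]
opening: 0.216
time_s: 23.32
eef_pos: [0.4848, -0.0537, 0.1276]
eef_rot: [-0.0, -0.063, 0.998, 0.0]
wrist_force: [-0.2, -0.6, -0.7]
opening: 0.214
```

Tip is at about 69 mm with no force, so it has passed into the lid hole. Continuing.

```bash
python3 -m pendant '[[[0,0,-3,0,10],[0,0,-3,0,10],[0,0,-2,0,10],[0,0,0,0,10]]]'; python3 -m pendant '[[[0,0,-3,0,10],[0,0,-3,0,10],[0,0,0,0,10]]]'
```

```text
time_s: 23.82
eef_pos: [0.4848, -0.0537, 0.1197]
eef_rot: [-0.0, -0.063, 0.998, 0.0]
wrist_force: [-0.4, 0.3, -0.1]
opening: 0.217
time_s: 24.2
eef_pos: [0.4848, -0.0537, 0.1136]
eef_rot: [-0.0, -0.063, 0.998, 0.0]
wrist_force: [-0.6, 0.1, 0.1]
opening: 0.214
```

```bash
python3 -m pendant '[[[0,0,-5,0,10],[0,0,-5,0,10],[0,0,-5,0,10],[0,0,0,0,10]]]'; python3 -m pendant '[[[0,0,-4,0,10],[0,0,-3,0,10],[0,0,0,0,10]]]'; python3 -m pendant '[[[0,0,-2,0,10],[0,0,-2,0,10],[0,0,0,0,10]]]'
```

```text
time_s: 24.7
eef_pos: [0.4846, -0.0536, 0.0984]
eef_rot: [-0.001, -0.063, 0.998, 0.0]
wrist_force: [-0.5, -0.2, -1.1]
opening: 0.213
time_s: 25.08
eef_pos: [0.4849, -0.0537, 0.0917]
eef_rot: [-0.0, -0.063, 0.998, 0.0]
wrist_force: [-0.2, -0.3, -0.7]
opening: 0.216
time_s: 25.45
eef_pos: [0.485, -0.0538, 0.0881]
eef_rot: [-0.0, -0.063, 0.998, -0.0]
wrist_force: [-0.6, 0.1, 2.6]
opening: 0.216
```

Flange contact at about TCP 89. Pressing now, in small steps.

```bash
for i in 1 ; do python3 -m pendant '[[[0,0,-2,0,10],[0,0,0,0,10]]]'; python3 -m pendant '[[[0,0,-2,0,10],[0,0,0,0,10]]]'; python3 -m pendant '[[[0,0,-1,0,10],[0,0,0,0,10]]]'; python3 -m pendant '[[[0,0,-1,0,10],[0,0,0,0,10]]]'; done
```

```text
time_s: 25.7
eef_pos: [0.485, -0.0538, 0.0862]
eef_rot: [-0.0, -0.063, 0.998, -0.0]
wrist_force: [-2.7, -0.1, 5.4]
opening: 0.216
time_s: 25.95
eef_pos: [0.485, -0.0539, 0.085]
eef_rot: [-0.0, -0.063, 0.998, -0.0]
wrist_force: [-7.1, 0.7, 13.3]
opening: 0.219
time_s: 26.2
eef_pos: [0.4851, -0.0539, 0.0849]
eef_rot: [-0.0, -0.063, 0.998, -0.0]
wrist_force: [-10.1, 1.8, 22.8]
opening: 0.213
time_s: 26.45
eef_pos: [0.4851, -0.0539, 0.0847]
eef_rot: [-0.0, -0.064, 0.998, -0.0]
wrist_force: [-14.7, 2.6, 30.5]
opening: 0.215
```

```bash
python3 -m pendant '[[[-1,0,1,0,10],[0,0,0,0,10]]]'; python3 -m pendant '[[[0,0,0,0,10],[0,0,0,0,10],[0,0,0,0,10],[0,0,0,0,10]]]'
python3 - <<'E'
from seg import *
s=cam("side"); c=cam("top"); o=monitor.get_obs(); print(o["eef_pos"],o["wrist_force"],o["torque"],o["opening"])
for r in spotter.tip_of("side","lid_hole")[:1]: print(w(s,r["at"]).round(3),r["confidence"])
U,V=np.array(proj(s,(.53,-.055,.07)),int)
cv2.imwrite("pics/m.png",cv2.resize(s["img"][V-24:V+24,U-32:U+32],(800,600),interpolation=2)[:,:,::-1])
E
```

```text
time_s: 26.7
eef_pos: [0.485, -0.0539, 0.0849]
eef_rot: [0.001, -0.063, 0.998, -0.0]
wrist_force: [-5.5, 1.8, 18.0]
opening: 0.215
time_s: 27.2
eef_pos: [0.485, -0.0539, 0.0849]
eef_rot: [0.001, -0.063, 0.998, -0.0]
wrist_force: [-6.8, 2.6, 17.9]
opening: 0.213
[ 0.48498346 -0.05391891  0.08493026] [-6.76052222  2.08209281 18.002226  ] [ 0.38032295  1.05038447 -0.03174091] 0.213810081529561
[ 0.479 -0.053  0.072] 0.57
```

View pics/m.png

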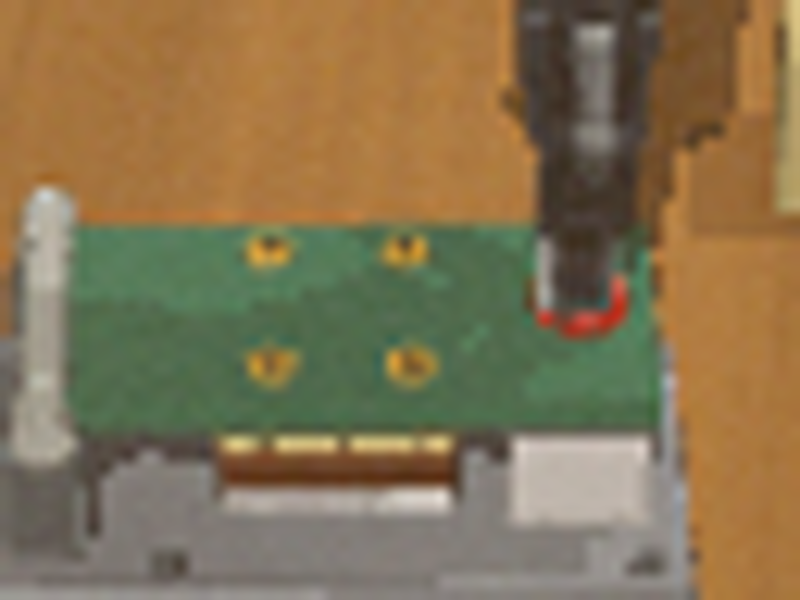

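The last picture shows the red flange on the lid (580,320), the lid's edge down on the front block (row 437) and the boards flush underneath. The push is a steady 18 N against a hard stop. Handing in.

```bash
python3 -c "
from bench import order
print(order.hand_in())"
```

```text
the job is handed in; nothing more can be done
None
```

I laid the backing board and then the blank on the bed, swung the lid down and pushed the pin through the lid into the base hole. I handed the job in with the gripper still holding the pin and pressing it down, at about 27 s of the 72 s allowed.

**Lid shut:** Pressing hit a hard stop with the tool at 85 mm height, where I expected it for a fully seated pin. The downward force then held steady at about 18 N, above the 8 to 10 N needed to shut the lid. The last picture shows the flange on the lid and the lid's edge down on the front block.

**Boards:** From the side they look flush with each other and the bed, to about 1 mm. Across the jig the backing board may be up to 1.5 mm off, because the top camera and the arm's own position reading differed by about that much.

**Checks that disagreed:**
- The network placed the lid hole at 72 mm instead of 76 mm, which is within its error.
- About 7 N of sideways force on the wrist remained, because the pin sits roughly 3 mm off-centre in the jaws.

**Other items:** I kept clear of the jar, figure, tin, brush and cork block and felt no unexpected contact. I did not measure their positions again at the end.

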